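Set the nail lamp and hold its cam lift at the top

TASK

Set the nail lamp on its control pad: press the green button, then the yellow, then the blue, one at a time, each all the way down and let up again before the next. Then take the lamp's cam lever by its red handle, swing it up until it stands straight up, where the tray of nail tips is at its highest under the lights, and keep holding the handle there: the lever springs back if let go, so finish while still holding it. Do not touch the tray, and leave the makeup blender case, nail file, mirror and brow pencil where they are.

Things in the scene. Friction and masses are not known exactly. Their poses are not given: they have to be found in the camera images.
- lamp: white nail lamp, fixed: base 200 x 180 x 12 mm, two side cheeks, a pink-and-white hood with a clear window, 175 mm high in all (170 x 180 mm at the hood), open to its front and back. Origin: centre of its underside; z up; -x is its front (roughly towards the robot); the lever is on its -y side
- lever_axle (a point): point on the lever's horizontal axle, 75 mm above the desk, beside the lamp (168 mm to its -y) in the plane of the handle's middle. The axle runs along the lamp's y axis; the handle's centre circles this point at 110 mm in the lamp's x-z plane
- lever (a joint): angle of the cam lever (rad): 0 = level, pointing to the lamp's -x (front); grows as the handle swings up and over towards +x; 1.571 = straight up, the tray's highest point; beyond it the tray sinks again; stop at 2.2. It may start anywhere from 0 to 0.25 and stays there by friction, but a spring returns it from higher up: about 3 N at the handle holds it upright, about 7 N raises it
- lever_handle: red round handle at the lever's end, a bar 18 mm in diameter and 84 mm long, level, along the lamp's y axis. Origin: its centre, 110 mm from the axle. The steel arm (18 mm wide, 10 mm thick) meets its inner end, 43 to 53 mm from its centre towards the lamp. A sleeve, it spins freely about its length. The lamp's hood begins 77 mm inward of the handle's centre
- tip_tray: aluminium tray 120 x 120 x 5 mm inside the lamp that carries 15 fixed red nail tips (6 mm high). Origin: underside of its steel foot, 4 mm below the tray. An orange round cam on the axle lifts it: its origin is 103 mm above the desk plus 18 mm x sin(lever angle), so 121 mm at most, with the lever upright. It only slides up and down
- pad: white control pad, fixed, 190 x 70 x 20 mm, long side along its x axis. Origin: centre of its underside. The three buttons stand in a row along its length, 55 mm apart, in an order that changes; each sits in a black housing
- green (a joint): travel of the green button in m: 0 up, 0.006 fully down; a spring brings it back (it starts to give at about 1.2 N, fully down takes about 4 N)
- green_top (a point): centre of the top face of the green button, a round push button 28 mm across that is pressed straight down
- yellow (a joint): travel of the yellow button in m: 0 up, 0.006 fully down; a spring brings it back (it starts to give at about 1.2 N, fully down takes about 4 N)
- yellow_top (a point): centre of the top face of the yellow button, a round push button 28 mm across that is pressed straight down
- blue (a joint): travel of the blue button in m: 0 up, 0.006 fully down; a spring brings it back (it starts to give at about 1.2 N, fully down takes about 4 N)
- blue_top (a point): centre of the top face of the blue button, a round push button 28 mm across that is pressed straight down
- blender_case: pink egg-shaped hard makeup blender case, 58 mm across, 68 mm high, loose. Origin: centre of its underside
- nail_file: green-tinted glass nail file, 135 x 12 x 5 mm, lying flat, loose. Origin: centre of its underside; x along its length
- mirror: small rectangular mirror 110 mm wide and 148 mm high standing on a 70 x 110 mm foot, loose. Origin: centre of its underside; the glass faces -x
- brow_pencil: teal plastic brow pencil, 120 mm long, 9 mm thick, lying flat, loose. Origin: centre of its underside; x along its length

How it is judged:
By the outcome, as a careful person would: the job done as asked, in the order asked, and still so for the second after the job is handed in, while the arm keeps its last pose, push and grip.
It also fails if it takes over 54 s, if anything falls off the work surface, if the arm or the gripper's body presses on something with over 40 N, if the wrist force passes 120 N, or if a joint passes its speed limit or range.

ROBOT

A 6-joint arm with a two-finger parallel gripper is mounted at the origin on the work surface. World frame = base frame: x ahead of the robot, y to its left, z up, the work surface at z = 0. Lengths are in m, angles in rad, forces in N, time in s.
With the tool pointing down it reaches from about 0.35 to 0.975 m from the base axis. Payload 7.1 kg.
Tool frame: the origin (TCP) lies between the finger pads; the fingertips stand 14 mm ahead of it and the grasp point (between the pads) lies 5 mm behind it (arm.tip_extent is the distance from the TCP to the fingertips, in m); z points along the fingers, y is the line along which they close (so a half turn about z gives the same grasp; the last joint's range is limited). The gripper opens to 88 mm and grips with 3 to 60 N. Pads are 20 mm wide; open, the fingers measure 115 mm over their backs; the gripper's body (75 mm by 178 mm) begins 61 mm behind the grasp point.
Start: joints at [1.146, 0.423, 1.63, -0, 1.089, -0.019], TCP at [0.247, 0.574, 0.237] pointing down, gripper open.
Joint ranges: [-3, 3], [-0.9, 2.11], [0.09, 2.58], [-1.31, 4.45], [0.11, 2.69], [-2.54, 2.54]. Speed limits (rad/s): [2.39, 2.39, 3.01, 3.14, 3.14, 3.14].

INTERFACE

Orientations are given as a unit quaternion [x, y, z, w].
In Python, from plant import arm gives the robot as it stands.
- The arm moves only by the shell command python3 jog.py [FORCE], which reads ROWS from standard input. ROWS is a JSON list of rows, 1 to 20 of them, each an object with the fields aperture (the finger opening in m), sx, sy, sz (the shift in units of 100 mm), ax, ay, az (a rotation vector in units of 0.05 rad); a field left out counts as zero (the opening has to be given); each row shifts and turns the commanded pose from where the row before left it, along the tool's axes as they then stand; what a row does not reach is not made up. A row lasts 1/10 s, in which the tool goes at most 0.05 m and 0.15 rad, less where a joint would pass 70% of its speed; a pose out of reach is approached as far as the arm can. The fingers move at their own pace and stop on an object; FORCE is the grip in N (left out, the last holds). Time passes only in rows, so rows that do not move let the fingers close. It prints the time, the measured TCP pose, the force, the opening and the grip force at its end. Input that does not fit is refused with a message, and nothing moves.
- arm.state(): the state, without advancing time (a new reading comes with each control period).
- arm.grab_frame(name): name is "scene" or "top" or "wrist"; returns the picture (400x640x3 uint8, red, green, blue); there is no depth.
- arm.camera_info(name): a dict with "camera_matrix" (3x3 intrinsics, pixels), "world_to_cam" (4x4, takes a point from world to camera coordinates); the wrist camera has in their place "tool_from_camera" (4x4, takes a point from camera to tool coordinates, whose origin is the TCP and whose axes are the flange's). Camera axes: x right, y up, looking along -z (the intrinsics and any distortion apply to the point x, -y, -z); pixel columns grow to the right and rows downward; lengths in m; the calibration is good to about 2 mm. A picture is of the moment at which its call begins: read the wrist's pose just before it. camera_info takes no time and is no camera call.
- arm.close_job(): hands the job in; it is judged then, once.
The state is a dict: "clock": time; "joint_positions": joint angles; "qd": joint speeds; "tau": joint torques, N m; "eef_pos": TCP position; "eef_rot": TCP orientation; "wrist_force": force on the tool from outside, world axes, zero at the start; "wrist_torque": the same for the moment, N m; "finger_gap": finger opening in m; "finger_force": force on a finger pad.
Only numpy, scipy, OpenCV 4.12 (cv2) and the standard library are available. Lean on these libraries where they do the work, as an engineer would, in place of code of your own. Each camera call takes 0.05 s, during which the arm holds its last target. There are 200 camera calls.

## Working session

There is one attempt and no reset: what is moved stays moved. The work goes in short steps, Python scripts to look and compute and a shell command to move; the robot and the scene stay as the last step left them, time stands still between calls to the robot, and variables do not carry over. Pictures are saved under pics/ and viewed, at most 10 in all, crops included, and the job is handed in when it is done.

```bash
ls; mkdir -p pics
python3 - <<'E'
from plant import arm
import cv2,numpy as np
s=arm.state();print(s['clock'],s['eef_pos'],s['eef_rot'],arm.tip_extent)
for n in("scene","top"):
    im=arm.grab_frame(n);cv2.imwrite(f"pics/{n}0.png",im[:,:,::-1]);c=arm.camera_info(n);print(n,{k:np.round(v,4).tolist() if not isinstance(v,str) else v for k,v in c.items()})
c=arm.camera_info("wrist");print({k:np.round(v,4).tolist() for k,v in c.items()})
a=cv2.imread("pics/scene0.png");b=cv2.imread("pics/top0.png")
E
```

```text
jog.py
pics
plant.py
0.0 [0.2464762  0.57376385 0.23590884] [ 2.01491415e-01  9.79489990e-01 -7.38376383e-04 -1.56065718e-04] 0.014
scene {'camera_matrix': [[428.7764, 0.0, 318.5929], [0.0, 428.7764, 195.7326], [0.0, 0.0, 1.0]], 'world_to_cam': [[0.6737, 0.739, 0.0067, -0.4271], [-0.4711, 0.4225, 0.7743, 0.1689], [0.5694, -0.5248, 0.6327, -1.4106], [0.0, 0.0, 0.0, 1.0]]}
top {'camera_matrix': [[468.7455, 0.0, 316.6056], [0.0, 468.7455, 199.9571], [0.0, 0.0, 1.0]], 'world_to_cam': [[0.0195, -0.9998, 0.0092, 0.05], [0.9953, 0.0203, 0.0947, -0.5844], [-0.0949, 0.0073, 0.9955, -1.4544], [0.0, 0.0, 0.0, 1.0]]}
{'camera_matrix': [[322.4709, 0.0, 317.0203], [0.0, 322.4709, 197.5112], [0.0, 0.0, 1.0]], 'tool_from_camera': [[-0.0002, 0.9638, 0.2665, 0.0719], [1.0, 0.0004, -0.0007, 0.0005], [-0.0007, 0.2665, -0.9638, -0.1477], [0.0, 0.0, 0.0, 1.0]]}
```

View pics/scene0.png

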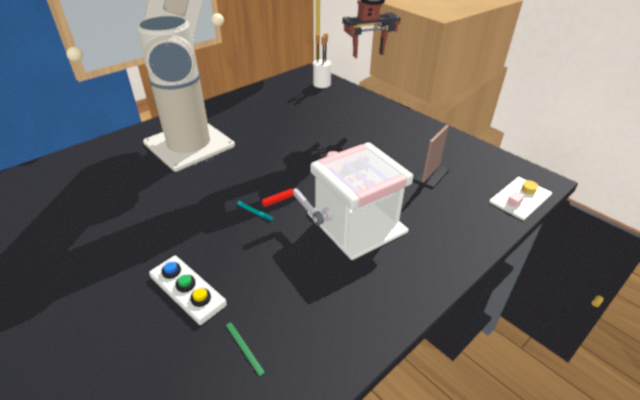

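View pics/top0.png

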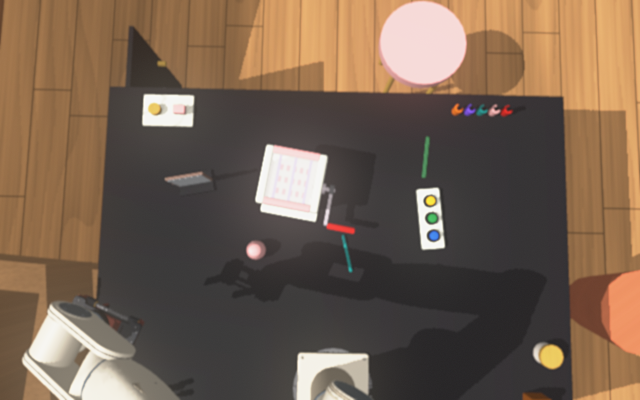

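The scene view shows the red handle near (280,198) and the blue, green and yellow buttons near (171,269), (186,282) and (200,296). The top view shows the handle near (341,229) and yellow, green and blue near (430,201), (432,217) and (434,236). The hood is at about (292,182) in the top view. Next I triangulate these points.

```bash
cat > h.py <<'E'
from plant import arm
import cv2,numpy as np
from scipy.spatial.transform import Rotation as R
T=lambda:(lambda s:np.r_[np.c_[R.from_quat(s['eef_rot']).as_matrix(),s['eef_pos']],[[0,0,0,1]]])(arm.state())
def P(n,wT=None):
    c=arm.camera_info(n);K=np.array(c['camera_matrix'])
    E=np.array(c['world_to_cam']) if n!='wrist' else np.linalg.inv(wT@np.array(c['tool_from_camera']))
    return K@np.diag([1,-1,-1])@E[:3]
def tri(Pa,a,Pb,b):
    X=cv2.triangulatePoints(Pa,Pb,np.float64(a).reshape(2,1),np.float64(b).reshape(2,1));X=X[:3,0]/X[3,0]
    pr=lambda P:(lambda q:q[:2]/q[2])(P@np.r_[X,1])
    return X,np.hypot(*(pr(Pa)-a)),np.hypot(*(pr(Pb)-b))
def onplane(P,uv,z):
    A=np.c_[P[:,0],P[:,1],-np.r_[uv,1]];return np.linalg.solve(A,-(P[:,2]*z+P[:,3]))[:2]
HS={'red':(0,6,200,110),'yellow':(22,32,170,110),'green':(55,80,150,90),'blue':(100,120,140,90)}
def blobs(im,c,amin=15):
    h=cv2.cvtColor(im,cv2.COLOR_RGB2HSV);l,u,s,v=HS[c]
    m=cv2.inRange(h,(l,s,v),(u,255,255))
    if c=='red': m|=cv2.inRange(h,(175,s,v),(180,255,255))
    n,L,st,ce=cv2.connectedComponentsWithStats(m)
    return [(L==i,st[i].tolist(),ce[i]) for i in range(1,n) if st[i][4]>=amin]
E
python3 - <<'E'
from h import *
ims={n:cv2.imread(f'pics/{n}0.png')[:,:,::-1].copy() for n in('scene','top')}
for c in HS:
  for n in ims:
    for m,st,ce in blobs(ims[n],c): print(c,n,st,ce.round(1))
E
```

```text
red scene [262, 189, 31, 17, 214] [277.  197.3]
red top [502, 109, 9, 6, 28] [505.  111.7]
yellow scene [193, 289, 14, 13, 143] [199.5 294.7]
yellow top [426, 196, 9, 9, 62] [430.  200.4]
green scene [178, 276, 13, 11, 114] [184.2 280.8]
green top [429, 215, 7, 7, 38] [432.3 217.7]
blue scene [0, 0, 140, 171, 14040] [49.7 89.6]
blue scene [163, 263, 15, 11, 124] [170.1 267.9]
blue top [429, 231, 10, 9, 74] [433.5 235.2]
```

Run:
```python
from h import *
HS['red']=(0,8,150,90);HS['green']=(55,85,110,70)
ims={n:cv2.imread(f'pics/{n}0.png')[:,:,::-1].copy() for n in('scene','top')}
Ps,Pt=P('scene'),P('top')
box={'scene':(150,180,310,310),'top':(310,180,450,245)}
def get(c,n):
    x0,y0,x1,y1=box[n]
    b=[q for q in blobs(ims[n],c) if x0<q[2][0]<x1 and y0<q[2][1]<y1]
    return max(b,key=lambda q:q[1][4])
for c in HS:
    a,b=get(c,'scene'),get(c,'top');print(c,a[1],b[1],*[np.round(x,4) for x in tri(Ps,a[2],Pt,b[2])])
    if c=='red':
        def ends(m):
            p=np.argwhere(m)[:,::-1].astype(float);ce=p.mean(0);d=np.linalg.svd(p-ce,full_matrices=False)[2][0]
            d*=np.sign(d[0]);t=(p-ce)@d;return ce+d*t.min(),ce+d*t.max()
        ea,eb=ends(a[0]),ends(b[0]);print(ea,eb)
        # scene left end = outer?; try both pairings
        for k in (0,1):
            for i in (0,1): print(k,i,*[np.round(x,4) for x in tri(Ps,ea[i],Pt,eb[i^k])])
# lamp hood top in top view: white/pink bright quad
im=ims['top'][140:225,250:335];h=cv2.cvtColor(im,cv2.COLOR_RGB2HSV)
m=(h[...,2]>170).astype(np.uint8);n,L,st,ce=cv2.connectedComponentsWithStats(m);i=1+st[1:,4].argmax()
c=np.argwhere(L==i)[:,::-1].astype(np.float32)+[250,140];r=cv2.minAreaRect(c.astype(np.float32));print(r,st[i])
for q in cv2.boxPoints(r): print(q,onplane(Pt,q,.175).round(4))
crop=lambda n,x0,y0,x1,y1,s:cv2.resize(ims[n][y0:y1,x0:x1,::-1],None,fx=s,fy=s,interpolation=cv2.INTER_CUBIC)
a=crop('scene',240,130,420,255,4);b=crop('top',240,135,460,255,3)
cv2.imwrite('pics/c1.png',a);cv2.imwrite('pics/c2.png',b)
```

```text
red [261, 188, 32, 19, 292] [327, 223, 28, 11, 171] [ 0.4937 -0.0127  0.084 ] 0.126 0.0871
(array([261.58665969, 203.47510514]), array([293.16049645, 190.91796811])) (array([327.11704488, 225.4087959 ]), array([354.24175621, 230.77886789]))
0 0 [ 0.4837 -0.0027  0.0575] 16.8934 11.6521
0 1 [ 0.5085 -0.0246  0.121 ] 16.9483 11.7416
1 0 [ 0.4862 -0.0543  0.0827] 0.3557 0.2423
1 1 [0.502  0.03   0.0865] 0.7041 0.4946
yellow [193, 289, 14, 13, 143] [426, 196, 9, 9, 62] [ 0.5886 -0.2964  0.0337] 0.1065 0.0601
green [177, 275, 15, 12, 135] [428, 214, 9, 9, 70] [ 0.5336 -0.3017  0.0336] 0.0659 0.0387
blue [163, 263, 15, 11, 124] [429, 231, 10, 9, 74] [ 0.4793 -0.3069  0.0333] 0.0834 0.0508
((292.076904296875, 182.61538696289062), (67.07170867919922, 68.2484130859375), 11.309932708740234) [   5    5   72   77 4251]
[252.49997 209.5    ] [0.5383 0.244 ]
[265.8846  142.57693] [0.7319 0.2118]
[331.65384 155.73077] [0.6976 0.022 ]
[318.2692  222.65384] [0.5047 0.0567]
```

View pics/c1.png

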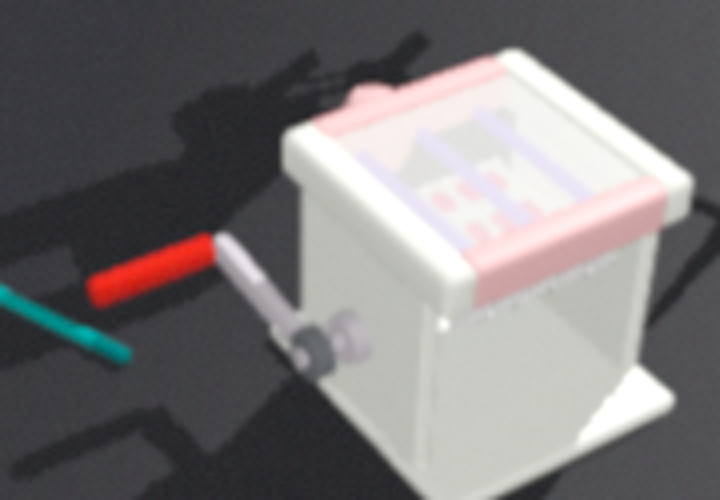

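View pics/c2.png

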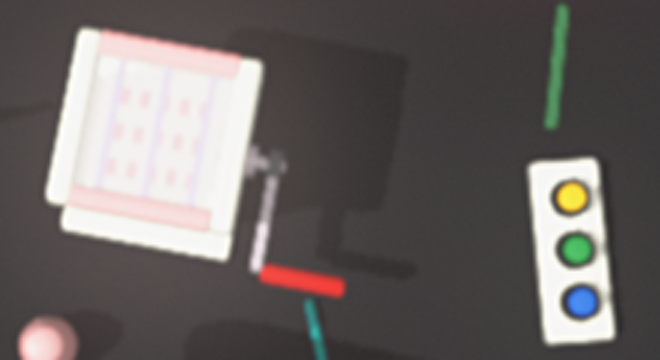

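The measurements hold up. The handle is 86 mm long, centred at (0.494,-0.012,0.084), and the lamp's yaw is about -0.185 rad. The buttons are about 55 mm apart with tops near z 0.034. I'll press with one finger (gap 60 mm), so that it stays within the 28 mm button. First I move above the pad and turn the tool.

The manual's scale: shifts go in units of 100 mm and turns go in units of 0.05 rad. Converting my numbers, -0.0366 m is -0.366, -0.033 m is -0.33.

```bash
echo '[{"aperture": 0.06,"sx": -0.33,"sy": -0.366},{"aperture": 0.06,"sx": -0.33,"sy": -0.366},{"aperture": 0.06,"sx": -0.33,"sy": -0.366},{"aperture": 0.06,"sx": -0.33,"sy": -0.366},{"aperture": 0.06,"sx": -0.33,"sy": -0.366},{"aperture": 0.06,"sx": -0.33,"sy": -0.366},{"aperture": 0.06,"sx": -0.33,"sy": -0.366},{"aperture": 0.06,"sx": -0.33,"sy": -0.366},{"aperture": 0.06,"sx": -0.33,"sy": -0.366},{"aperture": 0.06,"sx": -0.33,"sy": -0.366},{"aperture": 0.06,"sx": -0.33,"sy": -0.366},{"aperture": 0.06,"sx": -0.33,"sy": -0.366},{"aperture": 0.06,"sx": -0.33,"sy": -0.366},{"aperture": 0.06,"sx": -0.33,"sy": -0.366},{"aperture": 0.06,"sx": -0.33,"sy": -0.366},{"aperture": 0.06,"sx": -0.33,"sy": -0.366},{"aperture": 0.06,"sx": -0.33,"sy": -0.366},{"aperture": 0.06,"sx": -0.33,"sy": -0.366}]' | python3 jog.py 20
echo '[{"aperture": 0.06,"az": 2.932},{"aperture": 0.06,"az": 2.932},{"aperture": 0.06,"az": 2.932},{"aperture": 0.06,"az": 2.932},{"aperture": 0.06,"az": 2.932},{"aperture": 0.06,"az": 2.932},{"aperture": 0.06,"az": 2.932},{"aperture": 0.06,"az": 2.932},{"aperture": 0.06,"az": 2.932},{"aperture": 0.06,"az": 2.932},{"aperture": 0.06,"az": 2.932},{"aperture": 0.06,"az": 2.932},{"aperture": 0.06,"az": 2.932},{"aperture": 0.06,"az": 2.932},{"aperture": 0.06,"az": 2.932},{"aperture": 0.06,"az": 2.932},{"aperture": 0.06,"az": 2.932},{"aperture": 0.06,"az": 2.932},{"aperture": 0.06}]' | python3 jog.py
python3 - <<'E'
from h import *
t=T();im=arm.grab_frame('wrist');cv2.imwrite('pics/w1.png',im[:,:,::-1]);np.save('w1.npy',t);print(t.round(4),arm.state()['joint_positions'])
Pw=P('wrist',t)
for c in('yellow','green','blue'):
  for m,st,ce in blobs(im,c,60): print(c,st,ce.round(1),onplane(Pw,ce,.034).round(4))
E
```

```text
clock: 1.9
eef_pos: [0.5324, -0.2676, 0.2363]
eef_rot: [0.202, 0.979, 0.0, -0.0]
wrist_force: [0.6, -0.2, 0.5]
finger_gap: 0.0601
finger_force: 0.0
clock: 3.8
eef_pos: [0.5321, -0.2654, 0.2363]
eef_rot: [0.999, 0.048, -0.0, -0.0]
wrist_force: [-0.1, -0.1, 0.0]
finger_gap: 0.0599
finger_force: 0.0
[[ 9.954e-01  9.560e-02 -7.000e-04  5.321e-01]
 [ 9.560e-02 -9.954e-01  4.000e-04 -2.654e-01]
 [-7.000e-04 -4.000e-04 -1.000e+00  2.363e-01]
 [ 0.000e+00  0.000e+00  0.000e+00  1.000e+00]] [-4.82663393e-01  3.79627921e-01  1.69870763e+00  9.99229597e-07
  1.06393543e+00  9.87967890e-01]
```

View pics/w1.png

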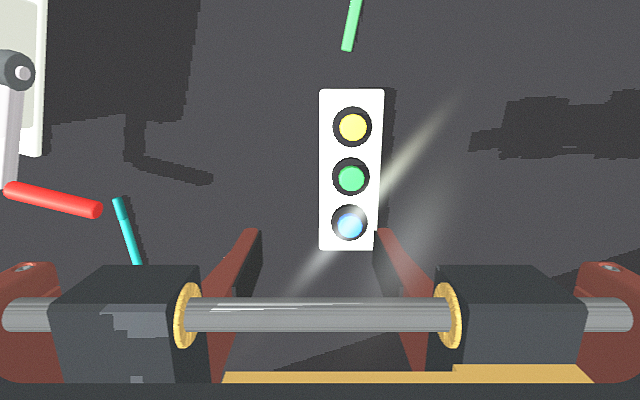

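The wrist view shows yellow at (352,127), green at (351,178) and blue at (349,223), in black housings on the pad. The handle runs (8,187)-(98,210), and the axle end is at (17,70). I check these by casting rays.

Run:
```python
from h import *
t=np.load('w1.npy');Pw=P('wrist',t);Ps,Pt=P('scene'),P('top')
W={'yellow':((352,127),(199.5,294.7),(430,200.4)),'green':((351,178),(184.2,280.8),(432.3,217.7)),'blue':((349,222),(170.1,267.9),(433.5,235.2))}
for c,(w,s,tp) in W.items(): print(c,onplane(Pw,w,.034).round(4),[np.round(x,4) for x in tri(Pw,w,Ps,s)],[np.round(x,4) for x in tri(Pw,w,Pt,tp)])
im=cv2.imread('pics/w1.png')[:,:,::-1].copy();HS['red']=(0,6,170,110)
m,st,ce=max([q for q in blobs(im,'red',60) if q[2][0]<130 and q[2][1]<260],key=lambda q:q[1][4]);print(st,ce)
p=np.argwhere(m)[:,::-1].astype(float);d=np.linalg.svd(p-p.mean(0),full_matrices=False)[2][0];d*=np.sign(d[0]);q=(p-ce)@d
mid=ce+d*(q.min()+q.max())/2;print('handle',mid,[np.round(x,4) for x in tri(Pw,mid,Ps,(277.2,197.2))])
for e in(ce+d*q.min(),ce+d*q.max()): print(onplane(Pw,e,.0845))
print('axle outer end',onplane(Pw,(17,70),.075),onplane(Pt,(330.7,189.3),.075))
```

```text
yellow [ 0.5903 -0.2968] [array([ 0.5902, -0.2969,  0.0358]), np.float64(0.3311), np.float64(0.0908)] [array([ 0.5896, -0.2982,  0.0246]), np.float64(0.3941), np.float64(0.0635)]
green [ 0.5354 -0.3026] [array([ 0.5356, -0.3025,  0.036 ]), np.float64(0.1724), np.float64(0.0477)] [array([ 0.5344, -0.3036,  0.0306]), np.float64(0.5983), np.float64(0.0979)]
blue [ 0.4839 -0.3066] [array([ 0.4841, -0.3076,  0.0375]), np.float64(1.492), np.float64(0.4167)] [array([ 0.4796, -0.3091,  0.0226]), np.float64(0.7876), np.float64(0.1366)]
[6, 181, 97, 38, 746] [ 60.97184987 196.45442359]
handle [ 54.57459252 194.55983455] [array([ 0.5051, -0.0215,  0.0949]), np.float64(1.708), np.float64(0.4631)]
[0.51182036 0.02846454]
[ 0.49221577 -0.05869963]
axle outer end [0.61304003 0.01287604] [0.61241989 0.01940433]
```

Green is at (0.5345,-0.302), and the right finger already sits over it. I descend to just above it.

To row units: 0.045 m is 0.45, 0.04 m is 0.4.

```bash
echo '[{"aperture": 0.06,"sz": 0.45},{"aperture": 0.06,"sz": 0.45},{"aperture": 0.06,"sz": 0.45},{"aperture": 0.06,"sz": 0.4},{"aperture": 0.06}]' | python3 jog.py
python3 - <<'E'
from h import *
im=arm.grab_frame('wrist');cv2.imwrite('pics/w2.png',im[150:400,180:500,::-1].repeat(2,0).repeat(2,1))
E
echo '[{"aperture": 0.06,"sz": 0.03},{"aperture": 0.06,"sz": 0.03},{"aperture": 0.06}]' | python3 jog.py
```

```text
clock: 4.35
eef_pos: [0.529, -0.2638, 0.0567]
eef_rot: [0.999, 0.05, -0.004, -0.002]
wrist_force: [-0.8, 1.2, 0.6]
finger_gap: 0.0601
finger_force: 0.2
clock: 4.7
eef_pos: [0.5333, -0.266, 0.0573]
eef_rot: [0.999, 0.049, 0.001, 0.001]
wrist_force: [-0.8, -0.0, -0.2]
finger_gap: 0.0599
finger_force: 0.0
```

View pics/w2.png

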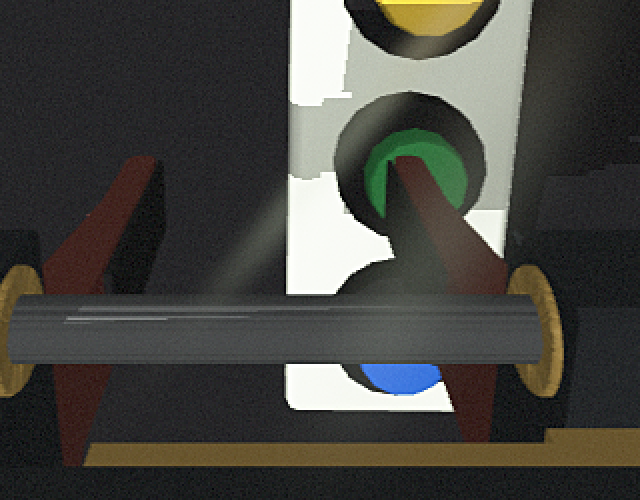

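The wrist crop shows the finger tip at (405,165), over the green button at (415,175) and inside its black housing ring. I lower it slowly.

```bash
for i in 1; do :; done; echo '[{"aperture": 0.06,"sz": 0.03},{"aperture": 0.06,"sz": 0.03},{"aperture": 0.06}]' | python3 jog.py; echo '[{"aperture": 0.06,"sz": 0.03},{"aperture": 0.06,"sz": 0.03},{"aperture": 0.06}]' | python3 jog.py; echo '[{"aperture": 0.06,"sz": 0.02},{"aperture": 0.06}]' | python3 jog.py
```

```text
clock: 5.0
eef_pos: [0.5333, -0.266, 0.0503]
eef_rot: [0.999, 0.049, 0.001, 0.001]
wrist_force: [2.8, -0.6, 4.0]
finger_gap: 0.06
finger_force: 1.9
clock: 5.3
eef_pos: [0.5338, -0.2662, 0.049]
eef_rot: [0.999, 0.048, 0.001, 0.001]
wrist_force: [-11.1, 7.7, 50.4]
finger_gap: 0.0598
finger_force: 25.2
clock: 5.5
eef_pos: [0.5339, -0.2662, 0.0486]
eef_rot: [0.999, 0.048, 0.002, 0.001]
wrist_force: [-17.5, 12.4, 66.7]
finger_gap: 0.0598
finger_force: 32.9
```

Contact is stiff. I check whether that is the button's stop or the housing, by comparing wrist views now and after backing off.

```bash
cat > g.py <<'E'
import sys
from h import *
im=arm.grab_frame('wrist');np.save(sys.argv[1]+'.npy',im)
E
python3 g.py a; echo '[{"aperture": 0.06,"sz": -0.06},{"aperture": 0.06}]' | python3 jog.py; python3 g.py b;  echo '[{"aperture": 0.06,"sz": -0.06},{"aperture": 0.06,"sz": -0.06},{"aperture": 0.06}]' | python3 jog.py; python3 g.py c
python3 - <<'E'
import numpy as np,cv2
o=[cv2.resize(np.load(k+'.npy')[150:300,310:460,::-1],None,fx=1.77,fy=3.5,interpolation=cv2.INTER_CUBIC) for k in 'abc']
o=[cv2.resize(np.load(k+'.npy')[185:285,335:435,::-1],None,fx=2.66,fy=2.66,interpolation=cv2.INTER_CUBIC) for k in 'abc']
cv2.imwrite('pics/w3.png',np.hstack(o))
E
```

```text
clock: 5.75
eef_pos: [0.5335, -0.2661, 0.05]
eef_rot: [0.999, 0.049, 0.002, 0.001]
wrist_force: [0.1, 0.2, 14.5]
finger_gap: 0.0597
finger_force: 7.4
clock: 6.1
eef_pos: [0.5323, -0.2655, 0.0601]
eef_rot: [0.999, 0.048, -0.0, -0.0]
wrist_force: [0.1, 0.3, 0.4]
finger_gap: 0.0601
finger_force: 0.0
```

View pics/w3.png

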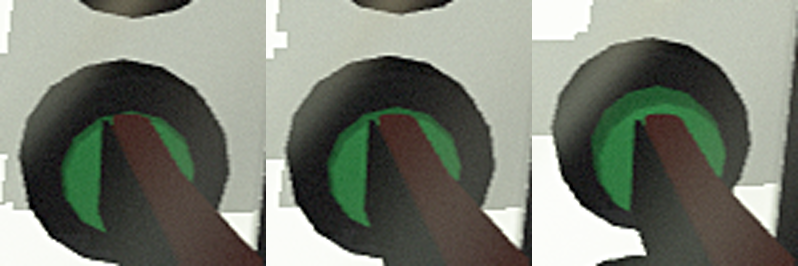

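Pictures a and b show the button sunk flush in its housing, with no side band visible. Picture c shows it back up with its side band showing. From c I refine where the finger sits relative to green and yellow.

Run:
```python
from h import *
t=T();Pw=P('wrist',t);print(t[:3,3])
im=np.load('c.npy')
print(onplane(Pw,(382.5,247),.042))
for z in(.042,.036):
  print([(onplane(Pw,(335+x/2.66,247),z)).round(4) for x in(60,193)])
h=cv2.cvtColor(im,cv2.COLOR_RGB2HSV)
m=cv2.inRange(h,(20,130,60),(34,255,255));m[300:]=0
n,L,st,ce=cv2.connectedComponentsWithStats(m);i=1+st[1:,4].argmax();print(st[i],ce[i],onplane(Pw,ce[i],.04))
cv2.imwrite('pics/w4.png',cv2.resize(im[60:300,280:480,::-1],None,fx=2.5,fy=2.5))
# housing circle of green: dark ring extents in the row direction
for uv in((335+25/2.66,240),(335+(748-532)/2.66,240)): pass
tip=lambda y,x:(lambda q:q[:2]/q[2])(Pw@t@np.r_[x,y,.014,1])
print([tip(y,x).round(1) for y in(.03,.0435) for x in(-.01,.01)])
```

```text
[ 0.53208603 -0.26535934  0.05964958]
[ 0.5351173  -0.30137421]
[array([ 0.5338, -0.2876]), array([ 0.5365, -0.3152])]
[array([ 0.5312, -0.2887]), array([ 0.534 , -0.3173])]
[ 361  119   55   54 2276] [387.6142355  145.05140598] [ 0.59080738 -0.29598766]
[array([371.7, 265.7]), array([373.4, 231.8]), array([396.2, 265.7]), array([398.6, 231.8])]
```

View pics/w4.png

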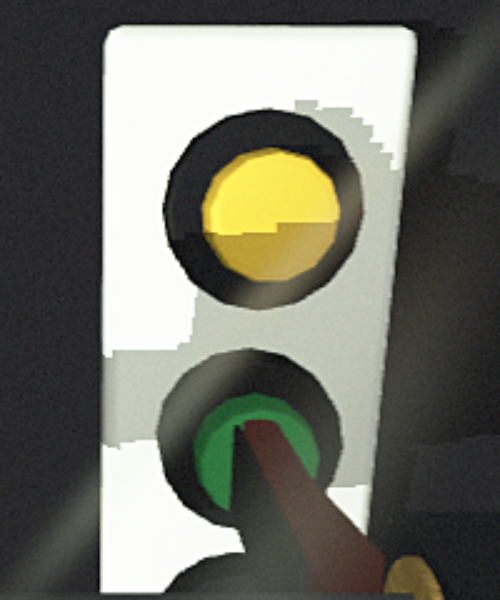

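At z = 0.042 the button measures 27.7 mm across, so its top stands at 0.042 and full travel ends at 0.036. The reading was about 4 N at 0.0363, then stiff, so green was fully pressed and is back up. Yellow is next, 55 mm along tool x.

To row units: 0.0275 m is 0.275, -0.006 m is -0.06.

```bash
echo '[{"aperture": 0.06,"sz": -0.06},{"aperture": 0.06,"sx": 0.275},{"aperture": 0.06,"sx": 0.275},{"aperture": 0.06},{"aperture": 0.06},{"aperture": 0.06,"sz": 0.06},{"aperture": 0.06,"sz": 0.04},{"aperture": 0.06,"sz": 0.04},{"aperture": 0.06,"sz": 0.03},{"aperture": 0.06},{"aperture": 0.06}]' | python3 jog.py; echo '[{"aperture": 0.06,"sz": 0.02},{"aperture": 0.06},{"aperture": 0.06}]' | python3 jog.py
```

```text
clock: 7.25
eef_pos: [0.5861, -0.2601, 0.05]
eef_rot: [0.999, 0.048, -0.001, -0.0]
wrist_force: [-7.9, 2.2, 17.3]
finger_gap: 0.0599
finger_force: 8.4
clock: 7.55
eef_pos: [0.5863, -0.2602, 0.0496]
eef_rot: [0.999, 0.048, -0.001, -0.0]
wrist_force: [-12.6, 4.9, 29.7]
finger_gap: 0.0602
finger_force: 15.1
```

Yellow reaches its stop at the same height. I release it and go to blue.

To row units: -0.037 m is -0.37, -0.036 m is -0.36.

```bash
echo '[{"aperture": 0.06,"sz": -0.09},{"aperture": 0.06,"sz": -0.09},{"aperture": 0.06},{"aperture": 0.06,"sx": -0.37},{"aperture": 0.06,"sx": -0.37},{"aperture": 0.06,"sx": -0.36},{"aperture": 0.06},{"aperture": 0.06}]' | python3 jog.py; echo '[{"aperture": 0.06,"sz": 0.06},{"aperture": 0.06,"sz": 0.04},{"aperture": 0.06,"sz": 0.04},{"aperture": 0.06,"sz": 0.03},{"aperture": 0.06},{"aperture": 0.06,"sz": 0.01},{"aperture": 0.06},{"aperture": 0.06}]' | python3 jog.py; echo '[{"aperture": 0.06,"sz": -0.2},{"aperture": 0.06,"sz": -0.4},{"aperture": 0.06,"sz": -0.4},{"aperture": 0.06,"sz": -0.4},{"aperture": 0.06,"sz": -0.2},{"aperture": 0.06}]' | python3 jog.py
```

```text
clock: 8.35
eef_pos: [0.4775, -0.2712, 0.0645]
eef_rot: [0.999, 0.048, 0.0, -0.0]
wrist_force: [0.4, -0.0, -0.2]
finger_gap: 0.0602
finger_force: 0.0
clock: 9.15
eef_pos: [0.4793, -0.2713, 0.0494]
eef_rot: [0.999, 0.049, 0.001, 0.001]
wrist_force: [-4.4, 5.0, 33.2]
finger_gap: 0.0596
finger_force: 16.7
clock: 9.75
eef_pos: [0.4795, -0.2716, 0.2094]
eef_rot: [0.999, 0.049, 0.002, 0.002]
wrist_force: [0.3, -0.0, -0.7]
finger_gap: 0.0601
finger_force: 0.0
```

All three buttons are pressed and released. Next I go above the handle, with the closing line along the lamp's x.

To row units: -0.0425 m is -0.425, 0.007 m is 0.07, -0.1433 rad is -2.866.

```bash
echo '[{"aperture": 0.06,"sx": 0.07,"sy": -0.425,"sz": -0.05},{"aperture": 0.06,"sx": 0.07,"sy": -0.425,"sz": -0.05},{"aperture": 0.06,"sx": 0.07,"sy": -0.425,"sz": -0.05},{"aperture": 0.06,"sx": 0.07,"sy": -0.425,"sz": -0.05},{"aperture": 0.06,"sx": 0.07,"sy": -0.425,"sz": -0.05},{"aperture": 0.06,"sx": 0.07,"sy": -0.425,"sz": -0.05},{"aperture": 0.06,"az": -2.866},{"aperture": 0.06,"az": -2.866},{"aperture": 0.06,"az": -2.866},{"aperture": 0.06,"az": -2.866},{"aperture": 0.06,"az": -2.866},{"aperture": 0.06,"az": -2.866},{"aperture": 0.06,"az": -2.866},{"aperture": 0.06,"az": -2.866},{"aperture": 0.06,"az": -2.866},{"aperture": 0.06},{"aperture": 0.06}]' | python3 jog.py
cat > g2.py <<'E'
import sys
from h import *
t=T();im=arm.grab_frame('wrist');np.savez(sys.argv[1],t=t,im=im)
E
python3 g2.py A; echo '[{"aperture": 0.06,"sx": -0.4},{"aperture": 0.06,"sx": -0.2},{"aperture": 0.06},{"aperture": 0.06}]' | python3 jog.py; python3 g2.py B
python3 - <<'E'
from h import *
HS['red']=(0,6,170,90);Q=[]
for k in'AB':
    f=np.load(k+'.npz');t,im=f['t'],f['im'];Pw=P('wrist',t)
    b=[q for q in blobs(im,'red',300) if q[2][1]<290];b.sort(key=lambda q:-q[1][4]);print(k,[(q[1],q[2].round(1)) for q in b][:4])
    m=b[0][0].astype(np.uint8);r=cv2.minAreaRect(np.argwhere(m)[:,::-1].astype(np.float32));print(r);Q.append((Pw,r[0]))
    cv2.imwrite(f'pics/{k}.png',im[:,:,::-1])
print(tri(*Q[0],*Q[1]))
cv2.imwrite('pics/AB.png',np.hstack([cv2.resize(cv2.imread(f'pics/{k}.png')[:,120:520],(400,400)) for k in 'AB']))
E
```

```text
clock: 11.45
eef_pos: [0.4942, -0.0128, 0.2354]
eef_rot: [0.77, 0.638, -0.001, -0.001]
wrist_force: [-0.5, 0.8, 0.0]
finger_gap: 0.0601
finger_force: 0.0
clock: 11.9
eef_pos: [0.4837, -0.072, 0.2365]
eef_rot: [0.77, 0.638, 0.0, -0.0]
wrist_force: [0.5, -0.6, 0.3]
finger_gap: 0.0602
finger_force: 0.0
A [([308, 142, 20, 89, 1636], array([318.1, 185.1]))]
((317.5, 186.0), (88.0, 19.0), 90.0)
B [([307, 73, 21, 97, 1042], array([318.2, 122.3]))]
((317.12115478515625, 121.07345581054688), (95.91212463378906, 19.756200790405273), 88.75463104248047)
(array([ 0.49611248, -0.0109251 ,  0.08485335]), np.float64(0.31175527954453663), np.float64(0.3275858438372097))
```

View pics/AB.png

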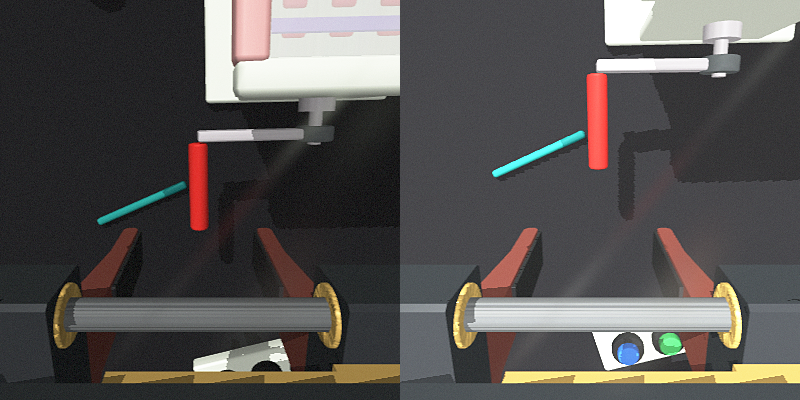

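The handle shows straight up and down between the fingers in both views: A at (317,186), B at (317,121). It triangulates to (0.496,-0.011,0.085), which agrees with the first measurement. The pencil lies flat, well below. Now the approach and grasp.

To row units: 0.04 m is 0.4, 0.032 m is 0.32.

```bash
echo '[{"aperture": 0.06,"sx": 0.3},{"aperture": 0.06,"sx": 0.32,"sy": 0.01},{"aperture": 0.06,"sz": 0.4},{"aperture": 0.06,"sz": 0.4},{"aperture": 0.06,"sz": 0.4},{"aperture": 0.06,"sz": 0.3},{"aperture": 0.06,"sz": 0.065},{"aperture": 0.06},{"aperture": 0.06}]' | python3 jog.py; echo '[{"aperture": 0},{"aperture": 0},{"aperture": 0},{"aperture": 0},{"aperture": 0},{"aperture": 0}]' | python3 jog.py 45; python3 g2.py C; python3 -c "
from h import *
s=arm.state();print(s['eef_pos'],s['wrist_force'],s['finger_gap'])"
```

```text
clock: 12.85
eef_pos: [0.4971, -0.0109, 0.0813]
eef_rot: [0.769, 0.639, 0.001, 0.001]
wrist_force: [-0.5, 0.7, -0.7]
finger_gap: 0.06
finger_force: 0.0
clock: 13.45
eef_pos: [0.4955, -0.0112, 0.0801]
eef_rot: [0.769, 0.639, -0.0, -0.0]
wrist_force: [0.3, 2.5, 0.7]
finger_gap: 0.0173
finger_force: 45.0
[ 0.49554223 -0.0111366   0.08006926] [-1.57264459  1.03080675  0.8303872 ] 0.01695263517156884
```

The handle is gripped, with a gap of 17 to 18 mm. First half of the arc:

```bash
echo '[{"aperture": 0,"sy": 0.015,"sz": -0.107},{"aperture": 0,"sy": 0.026,"sz": -0.106},{"aperture": 0,"sy": 0.036,"sz": -0.102},{"aperture": 0,"sy": 0.046,"sz": -0.098},{"aperture": 0,"sy": 0.055,"sz": -0.094},{"aperture": 0,"sy": 0.064,"sz": -0.087},{"aperture": 0,"sy": 0.073,"sz": -0.081},{"aperture": 0},{"aperture": 0}]' | python3 jog.py
```

```text
clock: 14.4
eef_pos: [0.5266, -0.0166, 0.1491]
eef_rot: [0.769, 0.639, -0.0, -0.001]
wrist_force: [-6.5, 4.5, 5.1]
finger_gap: 0.0171
finger_force: 45.0
```

```bash
echo '[{"aperture": 0,"sy": 0.08,"sz": -0.073},{"aperture": 0,"sy": 0.087,"sz": -0.065},{"aperture": 0,"sy": 0.093,"sz": -0.056},{"aperture": 0,"sy": 0.098,"sz": -0.047},{"aperture": 0,"sy": 0.102,"sz": -0.037},{"aperture": 0},{"aperture": 0}]' | python3 jog.py;echo '[{"aperture": 0,"sy": 0.105,"sz": -0.027},{"aperture": 0,"sy": 0.108,"sz": -0.016},{"aperture": 0,"sy": 0.108,"sz": -0.005},{"aperture": 0},{"aperture": 0},{"aperture": 0}]' | python3 jog.py; python3 g2.py D
python3 - <<'E'
from h import *
for n in('scene','top'): cv2.imwrite(f'pics/{n}1.png',arm.grab_frame(n)[:,:,::-1])
a=cv2.resize(cv2.imread('pics/scene1.png')[90:260,230:430],(480,408));b=cv2.resize(np.load('D.npz')['im'][:,:,::-1],(653,408))[:,170:490];cv2.imwrite('pics/e1.png',np.hstack([a,b]))
for i in range(3): print(arm.state()['wrist_force'],arm.state()['eef_pos'])
E
```

```text
clock: 15.1
eef_pos: [0.5734, -0.0245, 0.1774]
eef_rot: [0.769, 0.639, 0.001, 0.0]
wrist_force: [-1.9, 6.7, 5.4]
finger_gap: 0.017
finger_force: 45.0
clock: 15.7
eef_pos: [0.6048, -0.0298, 0.182]
eef_rot: [0.769, 0.639, 0.002, -0.0]
wrist_force: [-0.6, 9.7, 1.5]
finger_gap: 0.0172
finger_force: 45.0
[-0.94662107  8.64653879  1.50445754] [ 0.6047097  -0.0298306   0.18195679]
[-0.94662107  8.64653879  1.50445754] [ 0.6047097  -0.0298306   0.18195679]
[-0.94662107  8.64653879  1.50445754] [ 0.6047097  -0.0298306   0.18195679]
```

View pics/e1.png

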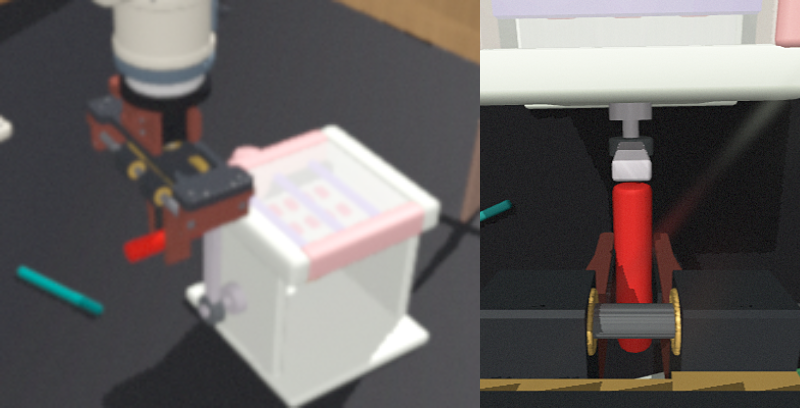

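The views show the lever upright under the gripper, with handle and hub in one line in the wrist view (about columns 632 and 630 of the composite). I fine-check the angle numerically.

Run:
```python
from h import *
u=np.array([.983,-.184])
p=np.array([[.4955,-.0112,.0801],[.5266,-.0166,.1491],[.5734,-.0245,.1774],[.6047,-.0298,.1820]])
q=np.c_[p[:,:2]@u,p[:,2]]
from scipy.optimize import least_squares
r=least_squares(lambda c:np.hypot(*(q-c).T)-.11,[.6,.07]);d=q-r.x;print(r.x,r.fun,np.arctan2(d[:,1],-d[:,0]))
f=np.load('D.npz');t,im=f['t'],f['im'];g=im.mean(2)
Rr=t[:3,:3];print('tool y',Rr[:,1],'z',Rr[:,2])
Pw=P('wrist',t);uax=np.array([.984,-.184])
def locate(c,row,z): return onplane(Pw,(c,row),z)@u
h=cv2.cvtColor(im,cv2.COLOR_RGB2HSV)
for row in(105,110,115,118,130,142,146,160,170,175,190,200,210):
    s=im[row,285:345].astype(int);gr=np.abs(np.diff(cv2.GaussianBlur(g,(3,3),0)[row,285:345]))
    i=np.argsort(-gr)[:6];print(row,sorted((i+285).tolist()),gr[i].astype(int))
k=locate(317,190,.187),
print('axis handle x along u from TCP',t[:2,3]@u)
for nm,cs,row,z in(('handle',[],195,.1865),):
    m=np.where((h[195,285:345,1]>150))[0]+285;print(m.min(),m.max(),locate((m.min()+m.max())/2,195,.1865))
```

```text
[0.59891436 0.07187216] [ 8.49650529e-05 -8.51190275e-05 -8.21049654e-05  1.32282566e-04] [0.0748106  0.77906581 1.28721879 1.57977604]
tool y [ 0.98304922 -0.18333353  0.00174726] z [ 0.00218944  0.00220946 -0.99999516]
105 [292, 293, 332, 333, 334, 335] [28 22 14 12 12  8]
110 [291, 292, 293, 333, 334, 335] [33 31 24 23 19 18]
115 [291, 292, 293, 333, 334, 335] [34 33 29 26 19 13]
118 [304, 305, 306, 320, 321, 322] [30 29 27 20 19 10]
130 [305, 306, 307, 320, 321, 322] [37 36 30 29 21 20]
142 [300, 301, 302, 326, 327, 328] [24 20 13 11 11 10]
146 [300, 301, 324, 326, 327, 328] [28 23 19 14 13 12]
160 [294, 295, 296, 332, 333, 334] [74 60 53 51 44 26]
170 [294, 295, 296, 332, 333, 334] [70 50 49 45 36 27]
175 [295, 296, 297, 331, 332, 333] [60 46 43 39 35 24]
190 [295, 296, 297, 333, 334, 335] [22 19 15 12 11 10]
200 [295, 296, 297, 333, 334, 335] [23 17 16 13 11  8]
210 [295, 296, 297, 333, 334, 335] [20 16 14 12 10 10]
axis handle x along u from TCP 0.6000326638864323
296 335 0.6001935626742277
```

The four-point circle fit (residuals about 0.1 mm, axle height 72 + 5 mm) gives 1.580 rad. I trim 1 mm, settle and hand in while holding.

The manual's scale: shifts go in units of 100 mm and turns go in units of 0.05 rad. Converting my numbers, -0.001 m is -0.01.

```bash
echo '[{"aperture": 0,"sy": -0.01},{"aperture": 0},{"aperture": 0},{"aperture": 0},{"aperture": 0},{"aperture": 0},{"aperture": 0},{"aperture": 0}]' | python3 jog.py && python3 -c "
from plant import arm
print(arm.close_job())"
```

```text
clock: 16.65
eef_pos: [0.6036, -0.0297, 0.1819]
eef_rot: [0.769, 0.639, 0.001, -0.0]
wrist_force: [-2.4, 8.6, 1.7]
finger_gap: 0.0173
finger_force: 45.0
the job is handed in; nothing more can be done
None
```

I pressed green, yellow and blue in that order, each fully down and released, then swung the lever upright (about 1.57 rad by my measurement) and handed the job in at 16.7 s with the gripper still holding the handle; no verdict was returned.

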